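# Knock the setting die out of the die block from below

## Robot

A 6-joint arm with a two-finger parallel gripper is mounted at the origin on the work surface. World frame = base frame: x ahead of the robot, y to its left, z up, the work surface at z = 0. Lengths are in mm, angles in rad, forces in N, time in s.
With the tool pointing down it reaches from about 300 to 850 mm from the base axis. Payload 4.2 kg.
Tool frame: the origin (TCP) lies midway between the tips of the shut fingers; the grasp point (between the pads) lies 19 mm behind it; z points along the fingers, y is the line along which they close (so a half turn about z gives the same grasp; the last joint's range is limited). The gripper opens to 91 mm and grips with 3 to 60 N. Pads are 32 mm wide; open, the fingers measure 118 mm over their backs; the gripper's body (76 mm by 178 mm) begins 60 mm behind the grasp point.
Start: joints at [1.317, 0.32, 1.565, -0, 1.257, -0.02], TCP at [133.215, 559.372, 213.976] pointing down, gripper open.
Joint ranges: [-3.11, 3.11], [-0.84, 2.01], [0.21, 2.61], [-1.34, 4.49], [0.05, 2.63], [-2.56, 2.56]. Speed limits (rad/s): [2.57, 2.57, 3.14, 3.14, 3.14, 3.14].

## Interface

Orientations are given as a rotation vector (axis times angle).
In Python, from plant import r, snapshot gives the robot as it stands.
- The arm moves only by the tool step_arm, never from a script. Its argument "moves" is a list of rows, each a list of 7 numbers: the shift along the tool's x, y, z in cm, then the turn, a rotation vector about the tool's x, y, z in rad, then the closure, from 0 (fully open) to 1 (shut). A call has 1 to 12 rows; each row is the pose to reach, as a shift and turn from the pose commanded when the call began, along the tool's axes at that moment; what a row does not reach only later rows make up. A row lasts 1/8 s, in which the tool goes at most 62.5 mm and 10.7 degrees, less where a joint would pass 70% of its speed; a pose out of reach is approached as far as the arm can. A call with a gripper value outside its range is refused whole. The fingers move at their own pace and stop on an object; "grip_force" is the grip in N (left out, the last holds). Time passes only in rows, so rows that repeat a pose let the fingers close. It gives the time, the measured TCP pose, the force, the opening and the grip force at its end, in the units of the state.
- r.observe(): the state, without advancing time (a new reading comes with each control period).
- snapshot(name): name is "scene" or "top" or "wrist"; returns a dict with "pixels" (400x640x3 uint8, red, green, blue), "K" (3x3 intrinsics, pixels), "origin" and "rotation" of the camera in the world; the wrist camera has in their place "T_tool_cam" (4x4, takes a point from camera to tool coordinates, whose origin is the TCP and whose axes are the flange's). Camera axes: x right, y down, z forward; pixel columns grow to the right and rows downward; lengths in mm; the calibration is good to about 2 mm. A picture is of the moment at which its call begins: read the wrist's pose just before it. There is no depth.
- r.close_job(): hands the job in; it is judged then, once.
The state is a dict: "time_s": time; "joint_pos": joint angles; "joint_vel": joint speeds; "joint_torque": joint torques, N m; "eef_pos": TCP position; "ee_rot": TCP orientation; "force": force on the tool from outside, world axes, zero at the start; "moment": the same for the moment, N m; "width": opening from 0.0 (shut) to 1.0 (fully open); "grasp_force": force on a finger pad.
Only numpy, scipy, OpenCV 4.12 (cv2) and the standard library are available. Lean on these libraries where they do the work, as an engineer would, in place of code of your own. Each camera call takes 0.05 s, during which the arm holds its last target. There are 200 camera calls.

## Task

With the hooked knock-out tool, reach under the wooden die block and poke the hollow-topped setting die up from below, feeling for its access hole, until it rests raised on its spring catches. Then stand the tool upright on the bench clear of the block, lift the raised die out and set it gently, hollow side up, near the middle of the cork pad. Leave the two flat-topped dies seated in the block.

Things in the scene. Friction and masses are not known exactly. Their poses are not given: they have to be found in the camera images.
- block: Wooden die block fixed to the bench, a bridge: top 80 mm (block x) by 190 mm (y), upper face at z = 109 mm, on two 14 mm legs at its y ends, 162 mm between them; open at front (-x) and back. Origin on the bench under its centre, z up. Three round seats 30 mm wide go through the wood at x = 0, y = -50, 0, 50 mm, each holding a die; which die is where varies.
- seat_floor (a point): Centre of the middle seat's floor, at z = 83 mm in the block. The floor is a steel sole plate 60 by 146 by 8 mm (z = 75 to 83 mm) with a round 11 mm access hole under each seat. It has slipped along block y, unseen, up to 6 mm either way: all holes are off centre by that. A pin that misses a hole stops at z = 75 mm; in a hole it meets the die at z = 83 mm.
- catch_top (a point): Level where a raised die rests, on the middle seat's axis, z = 94 mm in the block. Each seat has two brass spring catches at its x sides. They squeeze the die (pushing it up takes 5 to 14 N) and, once its underside is a little (1 to 4 mm) above z = 94 mm, spring in under it and hold it 11 mm proud. They stay clear of the pin.
- cup_die: The die wanted: steel cylinder 29 mm in diameter, 26 mm high, about 0.12 kg, with a round hollow 16 mm wide and 7 mm deep in its top face. Origin at the centre of its underside, z up along its axis. At the start it sits in a seat of the block, its top flush with the wood, too tight and flush to grasp.
- flat_die1: Steel cylinder of the same 29 by 26 mm with a plain flat top, seated flush in another seat. Origin at the centre of its underside.
- flat_die2: Same as flat_die1, in the remaining seat.
- hook: Hooked knock-out tool, loose, 0.18 to 0.33 kg, standing on its steel foot. Origin on its underside below the handle's axis, z up, x along the foot towards the pin. Square wooden handle 20 by 20 mm from z = 60 to 165 mm (faces along x, y), thinner shank below. Foot 10 mm thick: 50 mm wide (y) under the handle (x = -13 to 13), 18 mm wide out to x = 74 mm.
- pin_tip (a point): Top of the 7 mm thick steel pin that stands up from the foot of the hooked tool, on the pin's axis: (65, 0, 55) mm from the tool's origin.
- pad: Square cork pad 100 by 100 mm, 8 mm thick, fixed on the bench. Origin at the centre of its underside, z up.
- die_top (a point): Centre of the hollow-topped die's top rim plane, 26 mm above its origin.
Mind the look-alikes: they are no part of the job. Leave any purple or yellow look-alike of the flat_die1 alone. Leave any blue look-alike of the hook alone.

How it is judged (in metres and radians):
On the way, in this order (a step that is already met when the one before it is completed fails the run):
1. the hollow-topped die has been poked up at least 9.5 mm by the tool's pin, which is in its seat beneath it, not by the fingers (z of cup_die in the frame of block above 0.0925 m and horizontal distance between pin_tip and cup_die below 0.012 m and z of pin_tip in the frame of block above 0.086 m and contact force between the fingers and cup_die below 0.1 N), for 0.15 s.
2. the tool stands upright on the bench, let go and with its pin clear of the block, while the die stays raised in its seat (height (world z) of hook below 0.004 m and angle between hook's own z axis and vertical below 0.08 rad and linear speed of hook below 0.02 m/s and contact force between the fingers and hook below 0.1 N and (x of pin_tip in the frame of block below -0.042 m or x of pin_tip in the frame of block above 0.042 m or y of pin_tip in the frame of block below -0.097 m or y of pin_tip in the frame of block above 0.097 m) and z of cup_die in the frame of block above 0.0925 m and horizontal distance between cup_die and block below 0.06 m), for 0.1 s.
At the end, for the whole second after the job is handed in: hollow-topped die at rest, upright on the pad, within 30 mm of its centre; the hooked tool upright (within 4.5 degrees), at rest on the bench, its pin clear of the block; both flat-topped dies seated (raised less than 3 mm) (horizontal distance between cup_die and pad below 0.03 m and z of cup_die in the frame of pad between 0.005 and 0.011 m and z of die_top in the frame of pad above 0.03 m and linear speed of each of cup_die, hook below 0.02 m/s and height (world z) of hook below 0.004 m and angle between hook's own z axis and vertical below 0.08 rad and (x of pin_tip in the frame of block below -0.042 m or x of pin_tip in the frame of block above 0.042 m or y of pin_tip in the frame of block below -0.097 m or y of pin_tip in the frame of block above 0.097 m) and z of each of flat_die1, flat_die2 in the frame of block below 0.086 m); the robot touches nothing.
It fails at once if the hollow-topped die is dropped or flung (moves faster than 0.5 m/s with no finger on it) (contact force between the fingers and cup_die below 0.05 N and linear speed of cup_die above 0.5 m/s).
It fails at once if a flat-topped die is raised more than 6 mm (z of any of flat_die1, flat_die2 in the frame of block above 0.089 m).
It also fails if it takes over 61 s, if anything falls off the work surface, if the arm or the gripper's body presses on something with over 40 N, if the wrist force passes 120 N, or if a joint passes its speed limit or range.

## Working session

There is one attempt and no reset: what is moved stays moved. The work goes in short steps, Python scripts to look and compute and a tool call to move; the robot and the scene stay as the last step left them, time stands still between calls to the robot, and variables do not carry over. Pictures are saved under pics/ and viewed, at most 10 in all, crops included, and the job is handed in when it is done.

Besides the shell and the picture viewer there is one more tool, called after "Emit:" as name([rows], argument=value, ...), one row to a line, values as JSON. step_arm: Moves the arm, as the interface text tells. Its arguments: {"type":"object","properties":{"moves":{"type":"array"},"grip_force":{"type":"number"}},"required":["moves"]}

```bash
mkdir -p pics; ls; python3 - <<'E'
from plant import r, snapshot
import cv2, json
s=r.observe(); print({k:s[k] for k in s})
for n in ("scene","top"):
    d=snapshot(n); cv2.imwrite(f"pics/{n}0.png",d["pixels"][:,:,::-1]); print(n,d["K"],d["origin"],d["rotation"])
E
```

```text
pics
{'time_s': 0.0, 'joint_pos': array([ 1.31704934e+00,  3.20303571e-01,  1.56571428e+00, -4.46579057e-06,
        1.25739311e+00, -1.99870867e-02]), 'joint_vel': array([ 1.27237994e-03, -2.44027237e-04,  8.96923891e-04, -6.63164492e-05,
       -7.96104511e-04, -1.41687742e-04]), 'joint_torque': array([ 1.45348848e-03, -4.12473035e+01, -2.31967843e+01,  7.27920304e-02,
        4.59333602e-02, -1.50429091e-04]), 'eef_pos': array([133.05314227, 558.85611812, 213.09990082]), 'ee_rot': array([-3.66322996e-01, -3.11991531e+00,  2.83017364e-03]), 'force': array([ 0.66293278, -0.98215981,  0.01718245]), 'moment': array([0.03624014, 0.03331197, 0.00045547]), 'grasp_force': 0.0, 'width': 0.999207544959433}
scene [[445.52616619   0.         326.01030394]
 [  0.         445.52616619 204.06948481]
 [  0.           0.           1.        ]] [890.59879098 503.61695654 843.41914586] [-0.74384877 -2.6934427   0.98759512]
top [[375.89635947   0.         320.77897778]
 [  0.         375.89635947 200.99211217]
 [  0.           0.           1.        ]] [522.90378185 -39.24669682 889.28888694] [-2.1848843   2.18927257 -0.09185893]
```

View pics/scene0.png

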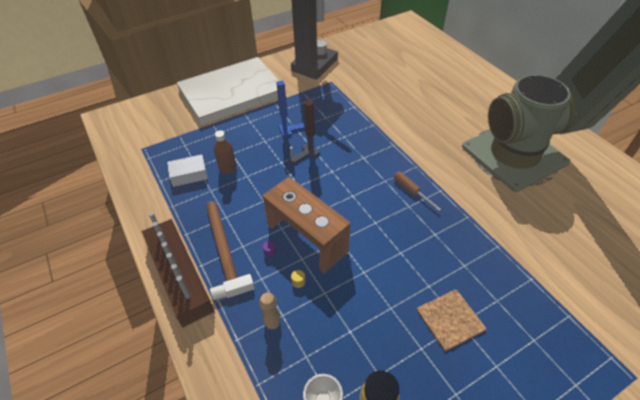

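View pics/top0.png

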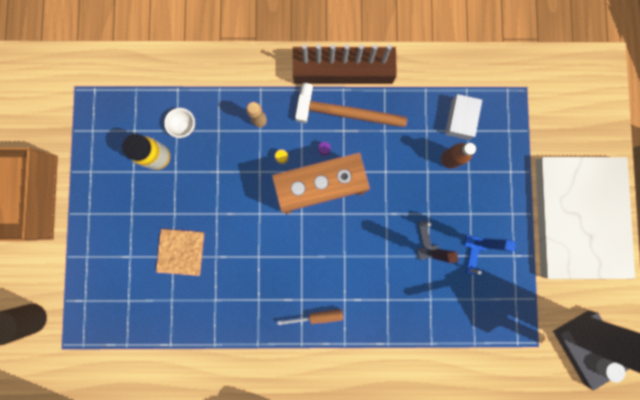

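The scene view shows the block at about (307,215) with the hollow die at (289,197), and the dark hook at (308,130), next to the blue look-alike at (285,105). In the top view the block is at (321,183), the hollow die at (344,177), the dark hook at (435,242) and the pad at (181,253).

```bash
cat > h.py <<'E'
import numpy as np, cv2
from scipy.spatial.transform import Rotation as R
from plant import r, snapshot
def ray(d,uv):
    uv=np.atleast_2d(np.asarray(uv,float)); Rm=R.from_rotvec(d["rotation"]).as_matrix() if np.ndim(d["rotation"])==1 else np.asarray(d["rotation"])
    v=np.c_[uv,np.ones(len(uv))]@np.linalg.inv(d["K"]).T@Rm.T
    return np.asarray(d["origin"]),v
def plane(d,uv,z):
    o,v=ray(d,uv); return o+v*((z-o[2])/v[:,2])[:,None]
def tri(d1,a,d2,b):
    o1,v1=ray(d1,a);o2,v2=ray(d2,b);v1,v2=v1[0],v2[0]
    A=np.c_[v1,-v2];t=np.linalg.lstsq(A,o2-o1,rcond=None)[0];p,q=o1+t[0]*v1,o2+t[1]*v2
    return (p+q)/2,np.linalg.norm(p-q)
def proj(d,P):
    Rm=R.from_rotvec(d["rotation"]).as_matrix() if np.ndim(d["rotation"])==1 else np.asarray(d["rotation"])
    c=(np.atleast_2d(P)-d["origin"])@Rm; c=c@np.asarray(d["K"]).T; return c[:,:2]/c[:,2:]
E
python3 - <<'E'
from h import *
T=snapshot("top");S=snapshot("scene")
for d,n,b in((T,"top",(255,345,150,215)),(S,"scene",(260,355,175,270))):
    im=d["pixels"];g=cv2.cvtColor(im,cv2.COLOR_RGB2HSV)
    x0,x1,y0,y1=(255,375,150,215) if n=="top" else (260,355,175,235)
    m=np.zeros(im.shape[:2],np.uint8);m[y0:y1,x0:x1]=((g[...,1]<60)&(g[...,2]>110))[y0:y1,x0:x1]*255
    k,l,st,c=cv2.connectedComponentsWithStats(m)
    for i in range(1,k):
        if st[i,4]>15: print(n,st[i],c[i],plane(d,c[i],109)[0])
# pad
for d,n,(x0,x1,y0,y1) in((T,"top",(150,215,220,285)),(S,"scene",(405,500,280,360))):
    g=cv2.cvtColor(d["pixels"],cv2.COLOR_RGB2HSV);m=np.zeros(g.shape[:2],np.uint8);m[y0:y1,x0:x1]=(g[...,0]<25)[y0:y1,x0:x1]*255
    cs=max(cv2.findContours(m,0,2)[0],key=cv2.contourArea)[:,0]
    P=plane(d,cs,8)[:,:2].astype(np.float32);print(n,"pad",cv2.minAreaRect(P))
a=cv2.resize(T["pixels"][210:285,380:530],None,fx=5,fy=5,interpolation=2)
b=cv2.resize(S["pixels"][70:180,265:365],None,fx=5,fy=5,interpolation=2)
c=np.zeros((600,800,3),np.uint8);a=cv2.resize(a,(400,200));
a=cv2.resize(T["pixels"][210:285,400:490],(480,400),interpolation=2);b=cv2.resize(S["pixels"][85:175,280:340],(320,480),interpolation=2)
c[:400,:480]=a;c[:480,480:]=b
cv2.imwrite("pics/z.png",c[:,:,::-1])
E
```

```text
top [354 152   9  11  16] [359.3125 155.75  ] [ 677.09782677 -127.26325659  109.        ]
top [337 170  14  13 128] [343.78125 175.90625] [634.41484253 -94.2901946  109.        ]
top [314 176  14  13 145] [320.83448276 181.96551724] [621.70529739 -46.22083659 109.        ]
top [291 181  14  14 149] [297.65100671 187.88590604] [609.3320135    2.17535695 109.        ]
scene [271 177  40  16  50] [291.42 183.12] [ 611.49693468 -124.48368567  109.        ]
scene [283 191  13  11  96] [288.94791667 196.27083333] [634.55503807 -92.50333238 109.        ]
scene [318 198  33  25  41] [333.75609756 209.80487805] [570.41732595  -9.13183018 109.        ]
scene [298 203  14  11 124] [304.81451613 208.2983871 ] [621.35456179 -44.62557802 109.        ]
scene [315 216  14  12 131] [321.35877863 221.23664122] [608.75082683   3.9274596  109.        ]
top pad ((471.9333801269531, 280.8032531738281), (102.35279083251953, 100.34003448486328), 85.30147552490234)
scene pad ((472.4721374511719, 283.240478515625), (100.81607055664062, 101.42305755615234), 85.1347427368164)
```

View pics/z.png

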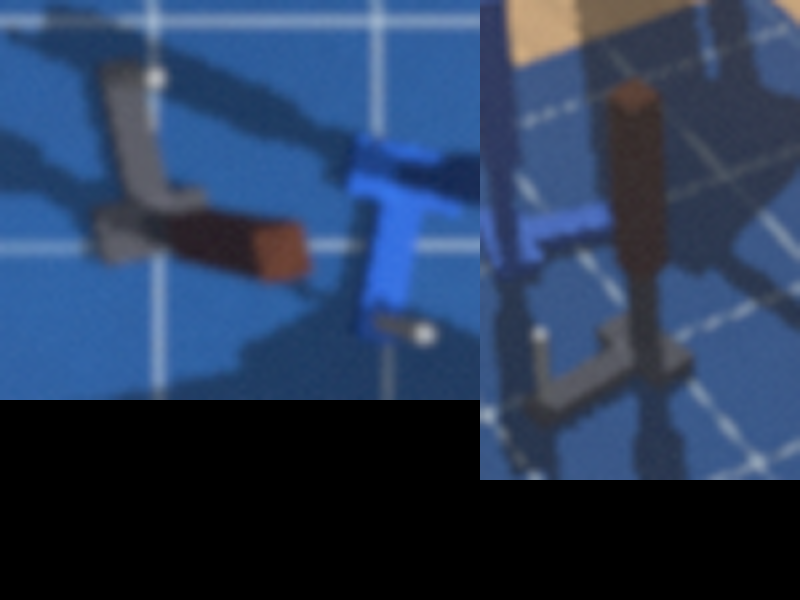

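The crop shows the dark hook upright. Its pin tip is at top (429,224.6) and scene (291.3,147.4), and its handle top is at top (452.5,256.9) and scene (309,102.8). The foot points forward, towards +x.

```bash
python3 - <<'E'
from h import *
T=snapshot("top");S=snapshot("scene")
a,b=(429.06,224.6),(291.25,147.4);print("pin",tri(T,a,S,b),plane(T,a,55),plane(S,b,55))
a,b=(452.5,256.9),(309.1,102.8);print("hand",tri(T,a,S,b),plane(T,a,165),plane(S,b,165))
# foot edges in top crop: far foot end corners, z=10
c=lambda x,y:(400+x*90/480,210+y*75/400)
print(plane(T,[c(105,65),c(135,62),c(95,225),c(200,195),c(100,262)],10))
s=r.observe();print(R.from_rotvec(s["ee_rot"]).as_matrix().round(3))
W=snapshot("wrist");print(W["T_tool_cam"],W["K"])
E
```

```text
pin (array([ 531.77996575, -286.87199142,   51.97997453]), np.float64(2.8776588545268393)) [[ 532.92633468 -286.83491009   55.        ]] [[ 532.08604313 -282.82704403   55.        ]]
hand (array([ 468.1745219 , -297.76504759,  162.16057787]), np.float64(3.2885288393679484)) [[ 469.71933744 -297.73907076  165.        ]] [[ 468.72698583 -293.25890668  165.        ]]
[[ 539.15296161 -278.32770519   10.        ]
 [ 540.43971389 -291.55924047   10.        ]
 [ 469.4505325  -272.40742206   10.        ]
 [ 482.33324758 -318.67950378   10.        ]
 [ 453.44164738 -274.24184454   10.        ]]
[[-0.973  0.232 -0.   ]
 [ 0.232  0.973 -0.001]
 [ 0.    -0.001 -1.   ]]
[[-1.20812542e-04 -9.62200102e-01 -2.72343439e-01  7.67139525e+01]
 [ 9.99999629e-01  1.16133914e-04 -8.53909172e-04 -3.60102472e-02]
 [ 8.53259802e-04 -2.72343441e-01  9.62199731e-01 -1.71090234e+02]
 [ 0.00000000e+00  0.00000000e+00  0.00000000e+00  1.00000000e+00]] [[304.73875515   0.         322.34764449]
 [  0.         304.73875515 197.25329778]
 [  0.           0.           1.        ]]
```

Emit:
step_arm([
  [-35.5,-33.6,-3.6,0,0,0.5,0],
  [-35.5,-33.6,-3.6,0,0,0.5,0],
  [-35.5,-33.6,-3.6,0,0,0.5,0],
  [-35.5,-33.6,-3.6,0,0,0.5,0],
  [-35.5,-33.6,-3.6,0,0,0.5,0],
  [-35.5,-33.6,-3.6,0,0,0.5,0],
  [-35.5,-33.6,-3.6,0,0,0.5,0],
  [-52.5,-75.4,-3,0,0,1.166,0],
  [-52.5,-75.4,-3,0,0,1.166,0],
  [-52.5,-75.4,-3,0,0,1.166,0],
  [-52.5,-75.4,-3,0,0,1.166,0],
  [-52.5,-75.4,-3,0,0,1.166,0],
])

```text
time_s: 1.85
eef_pos: [433.0, -114.4, 245.0]
ee_rot: [2.024, 2.401, 0.001]
force: [0.6, 0.5, 0.0]
width: 1.001
grasp_force: 0.0
```

Emit:
step_arm([
  [0,0,0,0,0,0,0],
])

```text
time_s: 1.98
eef_pos: [433.2, -116.0, 244.5]
ee_rot: [2.031, 2.396, -0.001]
force: [0.3, 0.5, 1.0]
width: 1.0
grasp_force: 0.0
```

```bash
cat >> h.py <<'E'
def to(x,y,z,yaw):
    """tool-frame shift (cm) and turn to reach TCP x,y,z (mm) pointing down with tool y at yaw (deg)"""
    s=r.observe();M=R.from_rotvec(s["ee_rot"]).as_matrix();c,k=np.cos(np.radians(yaw)),np.sin(np.radians(yaw))
    G=np.array([[-k,c,0],[c,k,0],[0,0,-1.]])
    print("t",s["time_s"],"pos",s["eef_pos"].round(1),"yaw",np.degrees(np.arctan2(M[1,1],M[0,1])).round(2),"tiltz",M[:,2].round(4))
    print("shift cm",((np.array([x,y,z])-s["eef_pos"])@M/10).round(2),"turn",R.from_matrix(M.T@G).as_rotvec().round(4))
def wrist():
    s=r.observe();d=snapshot("wrist");A=np.eye(4);A[:3,:3]=R.from_rotvec(s["ee_rot"]).as_matrix();A[:3,3]=s["eef_pos"]
    B=A@np.asarray(d["T_tool_cam"]);d["origin"]=B[:3,3];d["rotation"]=B[:3,:3];return d
E
python3 -c "
from h import *
to(469,-296,250,9.8)"
```

```text
t 1.975 pos [ 433.2 -116.   244.5] yaw 9.41 tiltz [ 1.e-04 -8.e-04 -1.e+00]
shift cm [-18.34   0.59  -0.53] turn [-0.      0.0008 -0.0068]
```

Emit:
step_arm([
  [-18.3,0.6,-0.5,0,0,0,0],
  [-18.3,0.6,-0.5,0,0,0,0],
  [-18.3,0.6,-0.5,0,0,0,0],
  [-18.3,0.6,-0.5,0,0,0,0],
  [-18.3,0.6,-0.5,0,0,0,0],
])

```text
time_s: 2.6
eef_pos: [469.8, -290.1, 249.4]
ee_rot: [-2.022, -2.402, -0.001]
force: [0.7, 0.3, 0.8]
width: 1.005
grasp_force: 0.0
```

```bash
python3 -c "
from h import *
to(469,-296,250,9.8)
W=wrist();cv2.imwrite('pics/w1.png',W['pixels'][:,:,::-1])
print(proj(W,[[469,-296,165],[532,-285,55]]))"
```

```text
t 2.6 pos [ 469.8 -290.1  249.4] yaw 9.84 tiltz [-9.0e-04  1.6e-03 -1.0e+00]
shift cm [-0.57 -0.18 -0.06] turn [-0.0006 -0.0018  0.0007]
[[320.26937172 208.33424463]
 [373.03075928 180.83485564]]
```

View pics/w1.png

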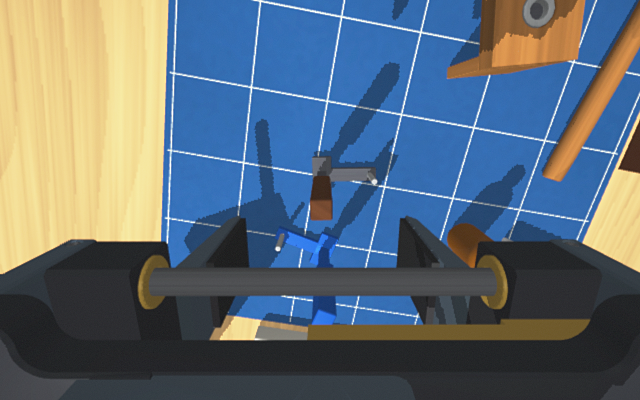

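The wrist view shows the handle top at (321,210) and the pin tip at (373,182), within 2 px of prediction. The fingers straddle the handle along the hook's x, so I descend and grip.

Emit:
step_arm([
  [-0.7,-0.1,0,0,0,0,0],
  [-0.7,-0.1,5,0,0,0,0],
  [-0.7,-0.1,9,0,0,0,0],
  [-0.7,-0.1,12,0,0,0,0],
  [-0.7,-0.1,12.8,0,0,0,0],
  [-0.7,-0.1,12.8,0,0,0,0.6],
  [-0.7,-0.1,12.8,0,0,0,1],
  [-0.7,-0.1,12.8,0,0,0,1],
  [-0.7,-0.1,12.8,0,0,0,1],
  [-0.7,-0.1,12.8,0,0,0,1],
  [-0.7,-0.1,12.8,0,0,0,1],
], grip_force=55)

```text
time_s: 4.03
eef_pos: [470.1, -298.7, 121.7]
ee_rot: [-2.024, -2.403, -0.0]
force: [0.3, 0.5, -0.4]
width: 0.373
grasp_force: 0.0
```

```bash
python3 -c "
from h import *
to(469,-296,300,14.8)
s=r.observe();print(s['width'],s['grasp_force'],s['force'])
W=wrist();cv2.imwrite('pics/w2.png',W['pixels'][:,:,::-1])
"
```

```text
t 4.025 pos [ 470.1 -298.7  121.7] yaw 9.79 tiltz [ 0.e+00  1.e-04 -1.e+00]
shift cm [  0.29  -0.06 -17.83] turn [ 0.     -0.0001 -0.0874]
0.3727417629687451 0.0 [ 0.2501772   0.51474798 -0.3667955 ]
```

Emit:
step_arm([
  [0,0,0,0,0,0,1],
  [0,0,0,0,0,0,1],
  [0,0,0,0,0,0,1],
  [0,0,0,0,0,0,1],
  [0,0,0,0,0,0,1],
])

```text
time_s: 4.7
eef_pos: [470.0, -298.7, 121.6]
ee_rot: [-2.023, -2.403, 0.0]
force: [-0.9, -0.9, -0.2]
width: 0.215
grasp_force: 55.0
```

Emit:
step_arm([
  [0,0,-1,0,0,0,1],
  [3,1,-1,0,0,-0.04,1],
  [8,3,-1,0,0,-0.087,1],
  [13,5.5,-1,0,0,-0.087,1],
  [16.2,7.2,-1,0,0,-0.087,1],
  [16.2,7.2,-1,0,0,-0.087,1],
  [16.2,7.2,-1,0,0,-0.087,1],
  [16.2,7.2,-1,0,0,-0.087,1],
])

```text
time_s: 5.7
eef_pos: [513.2, -127.7, 131.8]
ee_rot: [-1.919, -2.487, 0.0]
force: [0.3, -0.9, -2.7]
width: 0.215
grasp_force: 55.0
```

```bash
python3 -c "
from h import *
to(513.6,-127,131.6,14.8)
W=wrist();T=snapshot('top');S=snapshot('scene')
c=np.zeros((600,800,3),np.uint8)
w=W['pixels'];c[:300,:480]=cv2.resize(w,(480,300))
c[300:,:400]=cv2.resize(T['pixels'][145:235,280:400],(400,300),interpolation=2)
c[300:,400:]=cv2.resize(S['pixels'][140:260,240:400],(400,300),interpolation=2)
cv2.imwrite('pics/c3.png',c[:,:,::-1]);cv2.imwrite('pics/w3.png',w[:,:,::-1]);
print(proj(W,[[634.5,-93.4,109],[576,-109,65]]),proj(T,[[634.5,-93.4,109],[576,-109,65]]))
"
```

```text
t 5.7 pos [ 513.2 -127.7  131.8] yaw 14.71 tiltz [-1.e-04 -1.e-04 -1.e+00]
shift cm [0.06 0.05 0.02] turn [-0.0002  0.0001 -0.0016]
[[507.91598848 224.71973713]
 [402.30429126 205.62003744]] [[343.35597848 175.86636096]
 [349.26063463 205.09543911]]
```

View pics/c3.png

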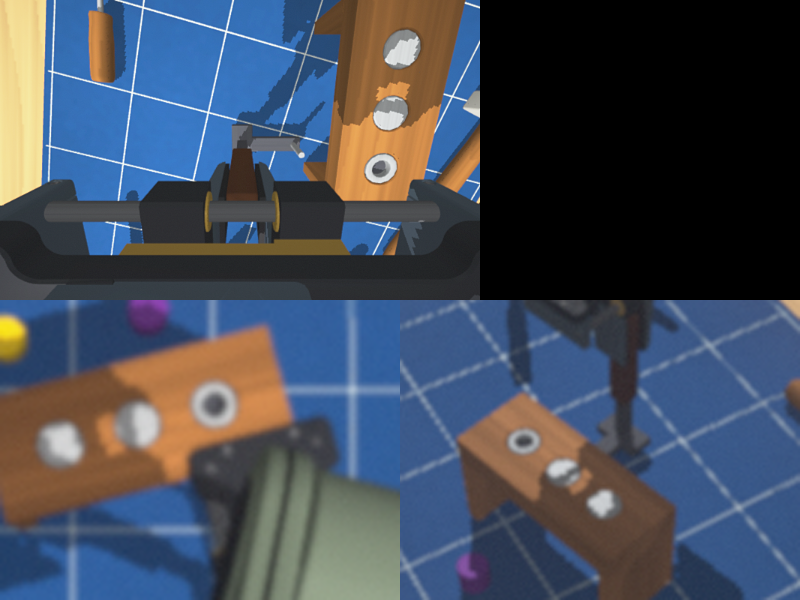

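The composite's wrist view (scaled 0.75) shows the cup ring at about (507,224) and the pin tip at about (401,207) in full pixels, both near prediction. Next I measure them precisely.

```bash
python3 - <<'E'
from h import *
W=wrist();im=W["pixels"];g=cv2.cvtColor(im,cv2.COLOR_RGB2HSV)
wood=((g[...,0]<25)&(g[...,1]>100)).astype(np.uint8)*255
n=cv2.bitwise_not(wood)
P={}
for nm,(u,v) in dict(cup=(507,224),mid=(521,150),far=(536,65)).items():
    m=np.zeros_like(n);m[v-32:v+32,u-32:u+32]=n[v-32:v+32,u-32:u+32]
    k,l,st,c=cv2.connectedComponentsWithStats(m);L=l[v-12:v+12,u-12:u+12];i=np.bincount(L[L>0]).argmax()
    ct=max(cv2.findContours((l==i).astype(np.uint8),0,1)[0],key=cv2.contourArea);ct=cv2.convexHull(ct)[:,0]
    Q=plane(W,ct,109)[:,:2].astype(np.float32);e=cv2.fitEllipse(Q);P[nm]=np.array(e[0]);print(nm,e)
d=P["far"]-P["cup"];print("yaw",np.degrees(np.arctan2(-d[0],d[1])),np.linalg.norm(d))
m=np.zeros_like(n);m[195:218,390:412]=((g[...,2]>190)&(g[...,1]<60))[195:218,390:412]*255
k,l,st,c=cv2.connectedComponentsWithStats(m)
for i in range(1,k): print(st[i],c[i],plane(W,c[i],65)[0])
print(cv2.resize(im[200:216,394:410].max(2),None,fx=1,fy=1))
E
```

```text
cup ((633.9089965820312, -93.3720474243164), (28.951303482055664, 29.3249568939209), 67.3542709350586)
mid ((621.310302734375, -45.218788146972656), (29.1578426361084, 29.483875274658203), 96.67781066894531)
far ((608.683349609375, 2.998706817626953), (29.256427764892578, 29.3709774017334), 88.56910705566406)
yaw 14.66842980134392 99.61754633773171
[398 203   8   8  47] [401.68085106 206.68085106] [ 575.83939766 -109.86969324   65.        ]
[[125 110 107 109 110 110 110 117 156 178 181 179 179 180 181 182]
 [138 121 108 109 108 107 108 108 118 159 180 180 179 180 180 182]
 [155 134 116 107 104 105 110 125 129 140 173 181 181 181 181 184]
 [177 149 130 111 105 118 159 188 197 177 177 183 182 182 183 182]
 [184 169 145 123 119 176 229 235 233 231 225 200 173 182 183 183]
 [187 183 160 140 161 228 233 230 230 231 232 218 160 180 183 184]
 [185 187 181 166 207 233 229 226 227 228 231 228 176 181 182 183]
 [186 184 183 190 228 237 230 227 226 227 231 229 189 182 182 183]
 [184 184 182 186 215 242 236 230 229 229 233 219 183 180 183 184]
 [187 185 184 182 195 231 236 234 232 225 220 196 182 183 183 186]
 [188 187 188 186 183 187 211 222 218 204 191 181 182 184 185 184]
 [187 186 186 184 183 183 182 183 183 181 181 182 182 183 184 161]
 [185 186 186 186 183 182 182 182 181 181 181 183 183 185 176 120]
 [185 186 186 184 184 185 182 183 183 183 183 183 185 184 164 117]
 [184 186 185 186 184 184 183 183 183 183 185 185 189 178 123 113]
 [182 184 184 184 183 184 183 181 183 184 184 171 174 163 112 108]]
```

Emit:
step_arm([
  [0.13,2,0,0,0,0,1],
  [0.13,4,0,0,0,0,1],
  [0.13,5.5,0,0,0,0,1],
  [0.13,6.04,0,0,0,0,1],
  [0.13,6.04,-0.4,0,0,0,1],
  [0.13,6.04,-0.7,0,0,0,1],
  [0.13,6.04,-0.8,0,0,0,1],
  [0.13,6.04,-0.8,0,0,0,1],
])

```text
time_s: 6.9
eef_pos: [571.4, -110.2, 140.0]
ee_rot: [1.917, 2.488, 0.0]
force: [-0.1, -0.1, -3.1]
width: 0.216
grasp_force: 55.0
```

Emit:
step_arm([
  [0,0,-0.15,0,0,0,1],
  [0,0,-0.3,0,0,0,1],
  [0,0,-0.4,0,0,0,1],
  [0,0,-0.4,0,0,0,1],
])

```text
time_s: 7.4
eef_pos: [571.6, -110.1, 143.8]
ee_rot: [1.917, 2.489, 0.0]
force: [0.2, -1.6, -2.5]
width: 0.219
grasp_force: 55.0
```

Emit:
step_arm([
  [0,0,-0.1,0,0,0,1],
  [0,0,-0.2,0,0,0,1],
  [0,0,-0.25,0,0,0,1],
  [0,0,-0.25,0,0,0,1],
])

```text
time_s: 7.9
eef_pos: [571.6, -110.1, 146.3]
ee_rot: [1.917, 2.489, 0.0]
force: [-0.2, 0.7, -3.3]
width: 0.215
grasp_force: 55.0
```

```bash
python3 -c "
from h import *
s=r.observe();print(s['force'],s['moment'],s['eef_pos'])
W=wrist();cv2.imwrite('pics/w4.png',W['pixels'][100:260,260:560,::-1].repeat(2,0).repeat(2,1))
"
```

```text
[-0.15663934  0.67190504 -3.31785434] [-0.12047479  0.10897791  0.02414689] [ 571.60314198 -110.14223341  146.2935686 ]
```

View pics/w4.png

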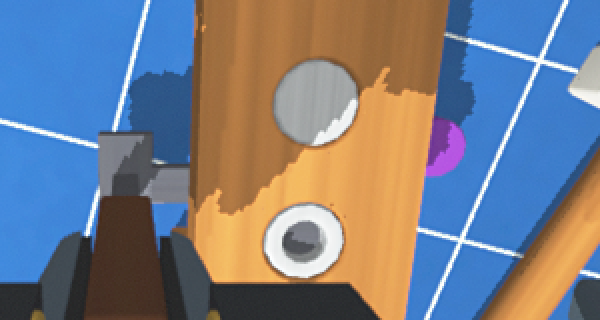

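In the wrist crop the foot looks level. The pin is at about z=80 with no added force, so it's inside the hole and I keep raising.

Emit:
step_arm([
  [0,0,-0.2,0,0,0,1],
  [0,0,-0.4,0,0,0,1],
  [0,0,-0.6,0,0,0,1],
  [0,0,-0.6,0,0,0,1],
], grip_force=60)

```text
time_s: 8.45
eef_pos: [571.0, -110.1, 151.5]
ee_rot: [-1.916, -2.487, 0.001]
force: [0.4, -0.6, -9.3]
width: 0.218
grasp_force: 60.0
```

Emit:
step_arm([
  [0,0,-0.2,0,0,0,1],
  [0,0,-0.4,0,0,0,1],
  [0,0,-0.6,0,0,0,1],
  [0,0,-0.8,0,0,0,1],
  [0,0,-0.8,0,0,0,1],
])

```text
time_s: 9.07
eef_pos: [571.7, -110.0, 160.9]
ee_rot: [1.917, 2.488, 0.001]
force: [-0.6, 1.0, -6.3]
width: 0.218
grasp_force: 60.0
```

Emit:
step_arm([
  [0,0,-0.15,0,0,0,1],
  [0,0,-0.3,0,0,0,1],
  [0,0,-0.45,0,0,0,1],
  [0,0,-0.45,0,0,0,1],
])

```text
time_s: 9.57
eef_pos: [571.8, -110.2, 165.1]
ee_rot: [1.917, 2.488, 0.001]
force: [-0.0, -0.2, -4.4]
width: 0.215
grasp_force: 60.0
```

```bash
python3 -c "
from h import *
s=r.observe();print(s['force'],s['moment'],s['eef_pos'])
W=wrist();cv2.imwrite('pics/w5.png',W['pixels'][100:260,260:560,::-1].repeat(2,0).repeat(2,1))
"
```

```text
[-0.00713598 -0.15776699 -4.40617721] [-0.09641476  0.20333459  0.02625627] [ 571.8495577  -110.2260648   165.14141186]
```

View pics/w5.png

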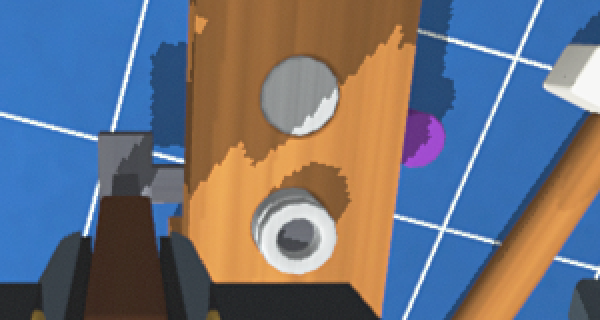

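The crop shows the cup die standing proud of the block at about (295,232). The force has fallen to the die's weight. I raise slightly more, then lower the pin and check that the catches hold.

Emit:
step_arm([
  [0,0,-0.15,0,0,0,1],
  [0,0,-0.15,0,0,0,1],
  [0,0,0.1,0,0,0,1],
  [0,0,0.4,0,0,0,1],
  [0,0,0.7,0,0,0,1],
  [0,0,1.1,0,0,0,1],
  [0,0,1.6,0,0,0,1],
  [0,0,2.2,0,0,0,1],
  [0,0,2.8,0,0,0,1],
  [0,0,3.3,0,0,0,1],
  [0,0,3.3,0,0,0,1],
])

```text
time_s: 11.0
eef_pos: [571.2, -110.1, 131.2]
ee_rot: [-1.917, -2.488, 0.001]
force: [-0.8, 0.1, -2.7]
width: 0.218
grasp_force: 60.0
```

```bash
cat > die.py <<'E'
from h import *
def cup(W,z,guess):
    u,v=proj(W,[[*guess,z]])[0].round().astype(int);g=cv2.cvtColor(W["pixels"],cv2.COLOR_RGB2HSV)
    n=((g[...,1]<60)&(g[...,2]>150)).astype(np.uint8)*255;m=np.zeros_like(n);m[v-32:v+32,u-32:u+32]=n[v-32:v+32,u-32:u+32]
    k,l,st,c=cv2.connectedComponentsWithStats(m);i=1+st[1:,4].argmax()
    ct=max(cv2.findContours((l==i).astype(np.uint8),0,1)[0],key=cv2.contourArea);ct=cv2.convexHull(ct)[:,0]
    print("z",z,"px",(u,v),st[i],cv2.fitEllipse(plane(W,ct,z)[:,:2].astype(np.float32)))
E
python3 -c "
from die import *
s=r.observe();print(s['force'],s['eef_pos'])
W=wrist()
for z in (109,120): cup(W,z,(633.9,-93.4))
"
```

```text
[-0.8239263   0.14781775 -2.66078532] [ 571.23790748 -110.07367722  131.16955464]
z 109 px (np.int64(418), np.int64(228)) [397 214  48  32 783] ((636.5372924804688, -95.12212371826172), (26.262935638427734, 34.131221771240234), 87.3642349243164)
z 120 px (np.int64(423), np.int64(235)) [397 214  48  32 783] ((631.727783203125, -91.74656677246094), (24.768423080444336, 32.18900680541992), 87.36439514160156)
```

Emit:
step_arm([
  [0,-2,0,0,0,0,1],
  [0,-4,0,0,0,0,1],
  [0,-6,0,0,0,0,1],
  [0,-7.2,0,0,0,0,1],
  [0,-7.2,0,0,0,0,1],
  [0,-7.2,0.5,0,0,0,1],
  [0,-7.2,0.8,0,0,0,1],
  [0,-7.2,0.92,0,0,0,1],
  [0,-7.2,0.95,0,0,0,1],
])

```text
time_s: 12.18
eef_pos: [502.1, -128.4, 122.0]
ee_rot: [-1.917, -2.489, -0.0]
force: [-0.5, 0.3, -3.5]
width: 0.217
grasp_force: 60.0
```

```bash
python3 -c "
from die import *
s=r.observe();print(s['force'],s['eef_pos'])
W=wrist()
for z in (109,120): cup(W,z,(633.9,-93.4))
"
```

```text
[-0.49154459  0.30026953 -3.52956605] [ 502.07532307 -128.39847     121.97615855]
z 109 px (np.int64(532), np.int64(233)) [510 219  54  42 987] ((639.3975830078125, -96.04911041259766), (29.291772842407227, 36.914024353027344), 91.11912536621094)
z 120 px (np.int64(544), np.int64(240)) [512 219  55  42 998] ((630.7607421875, -93.508544921875), (27.4366397857666, 35.31502914428711), 90.26974487304688)
```

Emit:
step_arm([
  [0,0,0.04,0,0,0,1],
  [0,0,0.07,0,0,0,1],
  [0,0,0.07,0,0,0,1],
])

```text
time_s: 12.6
eef_pos: [502.0, -128.5, 121.6]
ee_rot: [1.917, 2.489, 0.0]
force: [-0.4, 0.2, -2.9]
width: 0.218
grasp_force: 60.0
```

Emit:
step_arm([
  [0,0,0.04,0,0,0,1],
  [0,0,0.08,0,0,0,1],
  [0,0,0.08,0,0,0,1],
])

```text
time_s: 12.98
eef_pos: [502.0, -128.5, 121.6]
ee_rot: [1.917, 2.488, 0.0]
force: [-1.9, 1.2, 5.1]
width: 0.217
grasp_force: 60.0
```

Emit:
step_arm([
  [0,0,-0.03,0,0,0,0.7],
  [0,0,-0.03,0,0,0,0.5],
  [0,0,-0.03,0,0,0,0.2],
  [0,0,-0.03,0,0,0,0],
  [0,0,-0.03,0,0,0,0],
  [0,0,-0.03,0,0,0,0],
  [0,0,-0.03,0,0,0,0],
  [0,0,-0.03,0,0,0,0],
])

```text
time_s: 13.98
eef_pos: [502.0, -128.5, 121.0]
ee_rot: [-1.917, -2.489, -0.0]
force: [0.2, 1.3, 0.1]
width: 0.995
grasp_force: 0.0
```

Emit:
step_arm([
  [0,0,-1,0,0,0,0],
  [0,0,-4,0,0,0,0],
  [0,0,-8,0,0,0,0],
  [0,0,-10,0,0,0,0],
  [0,0,-10,0,0,0,0],
])

```text
time_s: 14.6
eef_pos: [503.0, -128.8, 223.2]
ee_rot: [1.914, 2.485, 0.003]
force: [0.3, -0.1, -0.5]
width: 0.999
grasp_force: 0.0
```

```bash
python3 -c "
from die import *
to(631,-93.5,200,14.7)
W=wrist();print(proj(W,[[502,-128,165],[502+62.9,-128+16.5,55],[633.9,-93.4,120]]))
cv2.imwrite('pics/w6.png',W['pixels'][:,:,::-1])"
```

```text
t 14.6 pos [ 503.  -128.8  223.2] yaw 14.78 tiltz [ 0.0046 -0.0012 -1.    ]
shift cm [ 0.15 13.27  2.38] turn [0.0042 0.0023 0.0015]
[[320.93427683 210.09551423]
 [378.06506409 179.61502297]
 [466.74875087 194.91753506]]
```

View pics/w6.png

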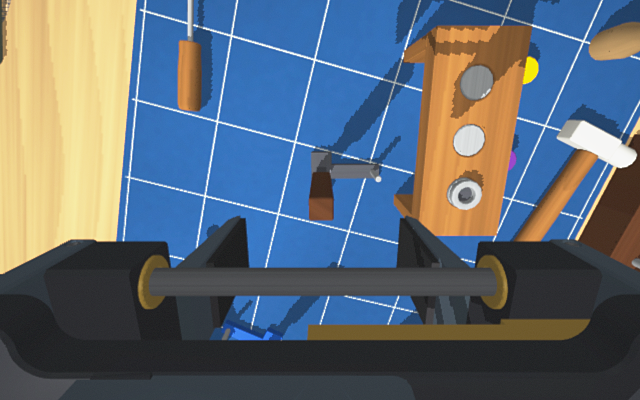

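The picture shows the hook standing upright, with its handle top at (321,210) and pin at (378,179), both as predicted. The die is raised at (465,194). I go over the die.

Emit:
step_arm([
  [0.08,5,2,0,0,0,0],
  [0.08,10,4,0,0,0,0],
  [0.08,13.5,6,0,0,0,0],
  [0.08,13.5,7.5,0,0,0,0],
  [0.08,13.5,7.5,0,0,0,0],
  [0.08,13.5,7.5,0,0,0,0],
])

```text
time_s: 15.4
eef_pos: [631.5, -93.7, 146.5]
ee_rot: [1.918, 2.488, -0.0]
force: [0.2, 0.0, 0.5]
width: 1.0
grasp_force: 0.0
```

```bash
python3 -c "
from die import *
to(633.9,-93.4,111.3,14.7)"
```

```text
t 15.4 pos [631.5 -93.7 146.5] yaw 14.75 tiltz [ 0. -0. -1.]
shift cm [-0.03  0.24  3.52] turn [0.     0.     0.0009]
```

Emit:
step_arm([
  [-0.03,0.24,1.2,0,0,0,0],
  [-0.03,0.24,2.4,0,0,0,0],
  [-0.03,0.24,3.2,0,0,0,0],
  [-0.03,0.24,3.4,0,0,0,0.3],
  [-0.03,0.24,3.45,0,0,0,0.5],
], grip_force=20)

```text
time_s: 16.02
eef_pos: [634.7, -93.0, 111.5]
ee_rot: [1.917, 2.489, 0.0]
force: [-0.7, 0.1, 0.6]
width: 0.813
grasp_force: 0.0
```

Emit:
step_arm([
  [0,0,0,0,0,0,1],
  [0,0,0,0,0,0,1],
  [0,0,0,0,0,0,1],
  [0,0,0,0,0,0,1],
  [0,0,0,0,0,0,1],
  [0,0,0,0,0,0,1],
  [0,0,0,0,0,0,1],
  [0,0,0,0,0,0,1],
])

```text
time_s: 17.02
eef_pos: [634.6, -93.0, 111.6]
ee_rot: [-1.917, -2.489, -0.0]
force: [0.4, 0.0, 0.7]
width: 0.305
grasp_force: 20.0
```

Emit:
step_arm([
  [0,0,0,0,0,0,1],
  [0,0,-0.3,0,0,0,1],
  [0,0,-0.8,0,0,0,1],
  [0,0,-1.5,0,0,0,1],
  [0,0,-2.5,0,0,0,1],
  [0,0,-4,0,0,0,1],
  [0,0,-6,0,0,0,1],
  [0,0,-6,0,0,0,1],
], grip_force=30)

```text
time_s: 18.02
eef_pos: [636.0, -93.2, 174.2]
ee_rot: [1.915, 2.485, 0.004]
force: [-0.1, 0.2, -1.2]
width: 0.299
grasp_force: 30.0
```

```bash
python3 -c "
from die import *
to(472.2,282,100,14.7)
s=r.observe();print(s['force'],s['width'],s['grasp_force'])
W=wrist();S=snapshot('scene')
c=np.zeros((500,800,3),np.uint8);c[:,:400]=cv2.resize(W['pixels'][100:300,240:400],(400,500));c[:,400:]=cv2.resize(S['pixels'][130:255,240:340],(400,500),interpolation=2)
cv2.imwrite('pics/w7.png',c[:,:,::-1])"
```

```text
t 18.025 pos [636.  -93.2 174.2] yaw 14.78 tiltz [ 5.e-03 -7.e-04 -1.e+00]
shift cm [40.47 -6.3   7.31] turn [0.0047 0.0019 0.0014]
[-0.056756    0.17365836 -1.20960388] 0.29925837470520417 29.99980241060257
```

View pics/w7.png

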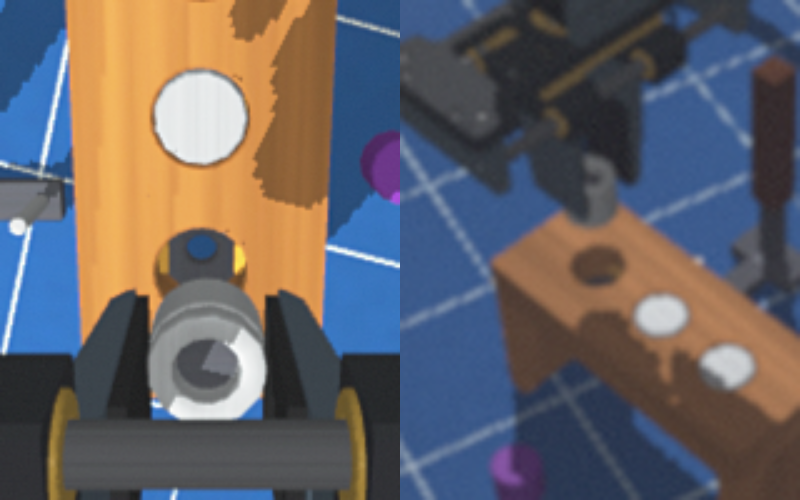

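The wrist crop shows the die held upright, hollow up, above its empty seat, with both flat dies still flush. I carry it to the pad.

Emit:
step_arm([
  [3,-0.5,0,0,0,0,1],
  [8,-1.2,0,0,0,0,1],
  [13,-2,0,0,0,0,1],
  [18,-2.8,0,0,0,0,1],
  [23,-3.6,0,0,0,0,1],
  [28,-4.4,0,0,0,0,1],
  [33,-5.2,1.5,0,0,0,1],
  [37,-5.9,4,0,0,0,1],
  [40,-6.3,7,0,0,0,1],
  [40.5,-6.3,9,0,0,0,1],
  [40.5,-6.3,10,0,0,0,1],
  [40.5,-6.3,10,0,0,0,1],
])

```text
time_s: 19.62
eef_pos: [470.1, 281.9, 70.8]
ee_rot: [-1.917, -2.488, 0.003]
force: [0.3, 0.8, -0.6]
width: 0.301
grasp_force: 30.0
```

```bash
python3 -c "
from die import *
to(472.2,282,25.6,14.7)
S=snapshot('top');cv2.imwrite('pics/t8.png',S['pixels'][:,:,::-1])"
```

```text
t 19.625 pos [470.1 281.9  70.8] yaw 14.76 tiltz [-0.0016 -0.001  -1.    ]
shift cm [-0.04  0.22  4.52] turn [-0.0018  0.0005  0.0011]
```

Descend gently until contact (about 4.5 cm).

Emit:
step_arm([
  [0,0.2,1.5,0,0,0,1],
  [0,0.2,3,0,0,0,1],
  [0,0.2,3.8,0,0,0,1],
  [0,0.2,4.1,0,0,0,1],
  [0,0.2,4.3,0,0,0,1],
  [0,0.2,4.3,0,0,0,1],
])

```text
time_s: 20.42
eef_pos: [472.5, 283.2, 28.7]
ee_rot: [1.917, 2.489, 0.001]
force: [-0.0, 0.2, -0.2]
width: 0.297
grasp_force: 30.0
```

Emit:
step_arm([
  [0,0,0.05,0,0,0,1],
  [0,0,0.1,0,0,0,1],
  [0,0,0.1,0,0,0,1],
])

```text
time_s: 20.8
eef_pos: [472.4, 283.1, 27.6]
ee_rot: [1.917, 2.489, 0.0]
force: [0.4, -0.1, -1.6]
width: 0.294
grasp_force: 30.0
```

Emit:
step_arm([
  [0,0,0.06,0,0,0,1],
  [0,0,0.12,0,0,0,1],
  [0,0,0.18,0,0,0,1],
  [0,0,0.18,0,0,0,1],
])

```text
time_s: 21.3
eef_pos: [472.3, 283.0, 25.7]
ee_rot: [-1.917, -2.489, 0.0]
force: [-0.5, -0.0, -1.1]
width: 0.298
grasp_force: 30.0
```

Emit:
step_arm([
  [0,0,0.04,0,0,0,1],
  [0,0,0.08,0,0,0,1],
  [0,0,0.08,0,0,0,1],
])

```text
time_s: 21.68
eef_pos: [472.4, 283.1, 25.5]
ee_rot: [1.917, 2.489, 0.001]
force: [-2.1, -0.9, 5.1]
width: 0.297
grasp_force: 30.0
```

Contact is made, so I release and withdraw.

Emit:
step_arm([
  [0,0,-0.03,0,0,0,0.6],
  [0,0,-0.03,0,0,0,0.4],
  [0,0,-0.03,0,0,0,0.2],
  [0,0,-0.03,0,0,0,0],
  [0,0,-0.03,0,0,0,0],
  [0,0,-0.03,0,0,0,0],
  [0,0,-0.03,0,0,0,0],
])

```text
time_s: 22.55
eef_pos: [472.3, 283.1, 25.2]
ee_rot: [-1.917, -2.489, -0.0]
force: [0.9, 0.3, -0.6]
width: 0.994
grasp_force: 0.0
```

Emit:
step_arm([
  [0,0,-1,0,0,0,0],
  [0,0,-4,0,0,0,0],
  [0,0,-9,0,0,0,0],
  [0,0,-14,0,0,0,0],
  [0,0,-18,0,0,0,0],
  [0,0,-18,0,0,0,0],
  [0,0,-18,0,0,0,0],
])

```text
time_s: 23.42
eef_pos: [471.8, 282.7, 205.0]
ee_rot: [-1.917, -2.489, 0.001]
force: [0.1, -0.4, 0.4]
width: 0.998
grasp_force: 0.0
```

```bash
python3 -c "
from die import *
W=wrist();print(proj(W,[[472.2,282,34],[472.2,282,8]]));T=snapshot('top')
cup(W,34,(472.3,283))
c=np.zeros((500,800,3),np.uint8);c[:,:400]=cv2.resize(W['pixels'][110:310,240:400],(400,500));c[:250,400:]=cv2.resize(T['pixels'][150:275,270:470],(400,250))
cv2.imwrite('pics/w9.png',c[:,:,::-1])"
```

```text
[[322.55153641 180.94844365]
 [322.56095768 176.26768119]]
z 34 px (np.int64(323), np.int64(180)) [311 169  25  24 325] ((472.1860656738281, 282.8610534667969), (27.707738876342773, 28.705554962158203), 63.955074310302734)
```

View pics/w9.png

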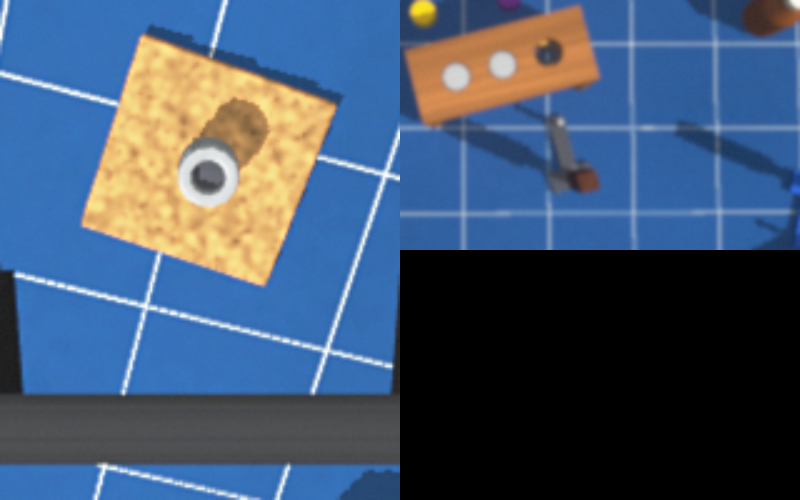

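The die stands upright in the middle of the pad at (208,177), and its rim, measured at z = 34 mm, is 28 mm wide and within 1 mm of the pad's centre. In the top view the hook stands clear of the block and the flat dies are flush. I hand the job in.

```bash
python3 -c "
from plant import r
print(r.close_job())"
```

```text
the job is handed in; nothing more can be done
None
```

The job is handed in, though no verdict came back: the cup die stands hollow side up within about 1 mm of the pad's centre, the hook is upright clear of the block, both flat dies are seated, and it took about 23 s of the 61 s.

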